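Make up the sour kit and the beer kit

ROBOT

A 6-joint arm with a two-finger parallel gripper is mounted at the origin on a cart in front of the work surface, level with it; the furniture and walls round the work are solid. World frame = base frame: x ahead of the robot, y to its left, z up, the work surface at z = 0. Lengths are in m, angles in rad, forces in N, time in s.
With the tool pointing down it reaches from about 0.35 to 0.85 m from the base axis. Payload 8.1 kg.
Tool frame: the origin (TCP) lies at the very end of the fingers, on their centre line; the grasp point (between the pads) lies 19 mm behind it; z points along the fingers, y is the direction in which the jaws open and shut (so a half turn about z gives the same grasp; the last joint's range is limited). The gripper opens to 85 mm and grips with 20 to 120 N. Pads are 22 mm wide; open, the fingers measure 114 mm over their backs; the gripper's body (76 mm by 85 mm) begins 54 mm behind the grasp point. The pads swing forward as they close: fully open they stand 13 mm farther back than shut.
Start: joints at [-1.369, 0.13, 1.488, -0, 1.523, -0.085], TCP at [0.17, -0.575, 0.231] pointing down, gripper open.
Joint ranges: [-2.96, 2.96], [-0.89, 2.26], [0.02, 2.5], [-1.34, 4.48], [0, 2.73], [-2.66, 2.66]. Speed limits (rad/s): [2.39, 2.39, 2.79, 3.14, 3.14, 3.14].

INTERFACE

Orientations are given as a unit quaternion [w, x, y, z].
In Python, from plant import arm, optics, sign_off, models, read_time, read_joint_pos, read_qd, read_joint_efforts, read_eef_pos, read_orientation, read_contact_force, read_wrist_torque, read_finger_gap gives the robot as it stands. Calls block until the motion is done:
- arm.goto(position, orientation): joint-space move of the TCP to a pose.
- arm.servo_line(position, rot=None, v=0.15): straight line of the TCP; rot=None keeps the orientation; v is the mean speed in m/s.
- arm.goto_joints(angles): joint-space move.
- arm.set_gripper(opening, grip_force=None): finger opening in m; grip_force is the grip in N (None keeps the last); returns when the fingers have stopped.
- arm.hold(seconds).
- arm.ik(position, orientation): joint angles nearest the present ones, or None.
- optics.camera(name): name is "side" or "top"; returns the picture (480x640x3 uint8, blue, green, red); there is no depth.
- optics.camera_info(name): a dict with "camera_matrix" (3x3 intrinsics, pixels), "rvec" (rotation vector, rad) and "tvec" (3), from world to camera coordinates, as OpenCV has them. Camera axes: x right, y down, z forward; pixel columns grow to the right and rows downward; lengths in m; the calibration is good to about 2 mm. A picture is of the moment at which its call begins. camera_info takes no time and is no camera call.
A pose or a line that the arm cannot do raises arm.IKError and nothing moves.
- sign_off(): hands the job in, once; it reports no verdict.
Trained networks look in the newest picture that a camera, given by its name, has taken for a name from the list of things; names that differ only in an ending like _2 or _b are one class to them, and where a whole thing is asked for, a point or a joint stands for the part that bears it (a point fixed in the world has none). Each returns a list of dicts, best first, with "conf" (0 to 1); they miss things now and then, are a little off and sometimes report something else, mostly with a low value. They report only what shows in the picture. A call takes as long as a camera call. They do not tell look-alikes from the thing itself.
- models.boxes_of(name, camera): "position" ([row, column] as shares, 0 to 1, of the picture: columns of its width, rows of its height, amid what is visible of it).
- models.cut_out(name, camera): "region" (480x640 bool, what is visible of it) and "position" ([row, column] as shares, 0 to 1, of the picture: columns of its width, rows of its height, amid what is visible of it).
Readings, each from a call of its own:
- read_time(): time.
- read_joint_pos(): joint angles.
- read_qd(): joint speeds.
- read_joint_efforts(): joint torques, N m.
- read_eef_pos(): TCP position.
- read_orientation(): TCP orientation.
- read_contact_force(): force on the tool from outside, world axes, zero at the start.
- read_wrist_torque(): the same for the moment, N m.
- read_finger_gap(): finger opening in m.
Only numpy, scipy, OpenCV 4.12 (cv2) and the standard library are available. Lean on these libraries where they do the work, as an engineer would, in place of code of your own. Each camera call takes 0.05 s, during which the arm holds its last target. There are 200 camera calls.

TASK

Make up two serving boards for a table from the stock lying along the front of the bar. The sour board, with three round wells, gets the steel juice cup upright in its largest well, the jigger upright in the middle well and the lemon in the smallest; the beer board, with a long slot and one round well, gets the bottle opener lying in the slot and the lime in the well. Everything must sit down in its own well; lower each thing into place rather than dropping it.

Things in the scene. Friction and masses are not known exactly. Their poses are not given: they have to be found in the camera images.
- sour_board: Brown wooden board, fixed, 100 (x) by 290 (y) by 18 mm thick, plus a 46x56 mm tab with a hole past its +y end. Three round wells at x 0, all 8 mm deep with floors 10 mm above the underside: 68 mm diameter at y -95 (juice cup), 56 mm at y +3 (jigger), 42 mm at y +98 (lemon). Origin: centre of the underside (without tab), on the bar top; z up. Left or right of the two boards, yaw within 0.15 rad.
- beer_board: Brown wooden board, fixed, 100 (x) by 290 (y) by 18 mm thick, plus a 46x56 mm tab with a hole past its +y end. Slot 56 (x) by 190 mm (y) centred at x 0, y -40 (opener); round well, 42 mm diameter, at x 0, y +98 (lime). Both 8 mm deep, floors 10 mm above the underside. Origin: centre of the underside (without tab), on the bar top; z up. Left or right of the two boards, yaw within 0.15 rad.
- juice_cup: Plain steel juice cup, open on top, slightly conical: 65 mm across the rim, 55 mm across the foot, 57 mm high, 0.11 kg; about 62 mm wide where gripped across the outside above mid-height. Stands upright on the bar. Origin: centre of the underside; z is its axis, up.
- jigger: Steel double-ended measuring jigger (two cones meeting at a waist) standing on end: 43 mm across, 73 mm high, 0.09 kg. To the fingers it is a plain cylinder: the grip is 43 mm wide at any height. Origin: centre of the underside; z is its axis, up.
- opener: Bottle opener lying flat, black handle and steel head: 174 mm long (its x), 41 mm wide (its y), 20 mm high, 0.08 kg; to the fingers a solid block of that size. Origin: centre of the underside; z up. At the start its length points away from the robot to within 0.2 rad. May lie in the slot either way round.
- lemon: Yellow lemon lying on its side: 73 mm long (its x), 56 mm thick (its y and z), 0.12 kg. Origin: the middle of the fruit, 28 mm above the bar at the start, about 38 to 45 mm above the board's underside when seated in a well. At the start its length runs along y within 0.6 rad.
- lime: Green lime lying on its side, smaller than the lemon: 51 mm long (its x), 42 mm thick (its y and z), 0.05 kg. Origin: the middle of the fruit, 21 mm above the bar at the start, about 31 to 36 mm above the board's underside when seated in a well. At the start its length runs along y within 0.7 rad.
Not all that is in view belongs to the job. Leave any purple look-alike of the opener alone.

How it is judged:
By the outcome, as a careful person would: the job done as asked, in the order asked, and still so for the second after the job is handed in, with the robot touching nothing.
It also fails if it takes over 131 s, if anything falls off the work surface, if the arm or the gripper's body presses on something with over 40 N, if the wrist force passes 120 N, or if a joint passes its speed limit or range.

## Working session

There is one attempt and no reset: what is moved stays moved. The work goes in short steps, each a Python script; the robot and the scene stay as the last script left them, time stands still between calls to the robot, and variables do not carry over. Pictures are saved under pics/ and viewed, about 12 in all and at most 16, crops included, and the job is handed in when it is done.

```bash
mkdir -p pics; ls; python3 - <<'E'
from plant import *
import cv2,numpy as np
for c in("top","side"):
    cv2.imwrite(f"pics/{c}0.png",optics.camera(c)); i=optics.camera_info(c); print(c,i)
    R=cv2.Rodrigues(np.array(i["rvec"],float))[0]; print(-R.T@np.array(i["tvec"]).ravel())
    for n in["sour_board","beer_board","juice_cup","jigger","opener","lemon","lime"]:
        print(n,[(round(d["conf"],2),np.round(np.array(d["position"])*[480,640])) for d in models.boxes_of(n,c)])
print(read_time())
E
```

```text
pics
top {'camera_matrix': array([[563.8822402 ,   0.        , 320.28862408],
       [  0.        , 563.8822402 , 236.72971407],
       [  0.        ,   0.        ,   1.        ]]), 'rvec': array([ 2.13643445, -2.13961441,  0.18256161]), 'tvec': array([-0.07344024,  0.57030169,  1.30509471])}
[ 0.34837861 -0.06655275  1.38134455]
sour_board [(0.58, array([218., 381.]))]
beer_board [(0.73, array([223., 199.]))]
juice_cup []
jigger [(0.5, array([287., 297.]))]
opener [(0.69, array([192., 490.])), (0.61, array([286., 359.]))]
lemon [(0.57, array([294., 145.]))]
lime [(0.84, array([294., 216.]))]
side {'camera_matrix': array([[607.42902638,   0.        , 316.09626115],
       [  0.        , 607.42902638, 238.084816  ],
       [  0.        ,   0.        ,   1.        ]]), 'rvec': array([ 2.31737066, -0.01133178, -0.01251786]), 'tvec': array([-0.5641208 ,  0.01750328,  1.49731751])}
[ 0.5724904  -1.08954331  1.02256955]
sour_board [(0.89, array([315., 348.]))]
beer_board [(0.62, array([191., 333.]))]
juice_cup [(0.62, array([340., 269.]))]
jigger [(0.84, array([237., 268.]))]
opener [(0.81, array([429., 384.])), (0.76, array([292., 271.]))]
lemon [(0.66, array([150., 268.])), (0.49, array([340., 268.]))]
lime [(0.57, array([192., 268.]))]
0.8
```

View pics/top0.png

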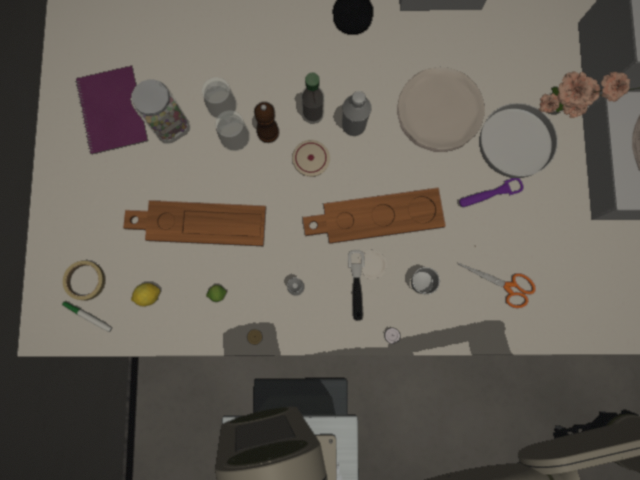

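View pics/side0.png

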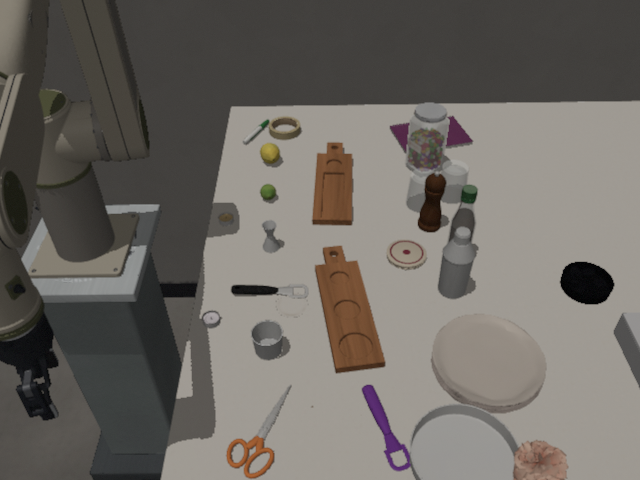

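Top view shows the beer board on the left (centre about (206,223)) and the sour board on the right (384,216). The cup is at (422,281), the jigger (295,285), the black opener (357,285), the lemon (146,294) and the lime (216,293). The purple opener (490,192) is the decoy. The side view agrees. Next I'll fit silhouettes in both cameras.

```bash
cat > fit.py <<'E'
import numpy as np, cv2
from scipy.optimize import minimize
from plant import optics, models
S=4
INFO={c:optics.camera_info(c) for c in("top","side")}
def proj(P,c):
    i=INFO[c]; return cv2.projectPoints(np.asarray(P,float).reshape(-1,3),np.array(i["rvec"],float),np.array(i["tvec"],float),i["camera_matrix"],None)[0].reshape(-1,2)
def ring(r,z,n=32):
    a=np.linspace(0,2*np.pi,n,endpoint=False); return np.c_[r*np.cos(a),r*np.sin(a),0*a+z]
def box(x0,x1,y0,y1,z0,z1): return np.array([[x,y,z] for x in(x0,x1) for y in(y0,y1) for z in(z0,z1)])
def ell(a,b):
    return np.vstack([np.c_[np.full(16,a*np.sin(t)),b*np.cos(t)*np.cos(p),b*np.cos(t)*np.sin(p)] for t in np.linspace(-1.5,1.5,13) for p in [np.linspace(0,2*np.pi,16,endpoint=False)]])
board=[box(-.05,.05,-.145,.145,0,.018),box(-.023,.023,.14,.201,0,.018)]
SH={"sour_board":(board,0),"beer_board":(board,0),
"juice_cup":([np.vstack([ring(.0275,0),ring(.0325,.057)])],0),
"jigger":([np.vstack([ring(.0215,0),ring(.009,.04)]),np.vstack([ring(.009,.04),ring(.0215,.073)])],0),
"opener":([box(-.087,.087,-.0205,.0205,0,.02)],0),"lemon":([ell(.0365,.028)],.028),"lime":([ell(.0255,.021)],.021)}
def render(name,p,c):
    hulls,z=SH[name]; cs,sn=np.cos(p[2]),np.sin(p[2]); M=np.zeros((480*S,640*S),np.uint8)
    for h in hulls:
        W=h@np.array([[cs,sn,0],[-sn,cs,0],[0,0,1]])+[p[0],p[1],z]
        cv2.fillConvexPoly(M,cv2.convexHull(np.round((proj(W,c)*S+S/2-.5)*8).astype(np.int32)),1,shift=3)
    return M
def fit(name,mask,c,p0,yaw=True):
    big=cv2.resize(mask.astype(np.float32),None,fx=S,fy=S,interpolation=cv2.INTER_LINEAR)>.5
    def f(q):
        m=render(name,[q[0],q[1],q[2]*5 if yaw else p0[2]],c)>0
        return 1-(m&big).sum()/max(1,(m|big).sum())
    x0=[p0[0],p0[1],p0[2]/5]
    r=min((minimize(f,[x0[0],x0[1],x0[2]+d],method="Nelder-Mead",options=dict(initial_simplex=np.array([[x0[0],x0[1],x0[2]+d]]*4)+np.vstack([np.zeros(3),np.eye(3)*.02]),xatol=1e-4,fatol=1e-4)) for d in((0,.06,-.06) if yaw else(0,))),key=lambda r:r.fun)
    return np.array([r.x[0],r.x[1],r.x[2]*5]),1-r.fun
def ground(u,v,c,z=0.):
    i=INFO[c]; R=cv2.Rodrigues(np.array(i["rvec"],float))[0]; o=-R.T@np.array(i["tvec"],float).ravel()
    d=R.T@np.linalg.solve(i["camera_matrix"],[u,v,1]); return o+d*(z-o[2])/d[2]
E
python3 - <<'E'
from fit import *
import pickle
px={"sour_board":(384,216),"beer_board":(206,223),"juice_cup":(422,281),"jigger":(295,285),"opener":(357,285),"lemon":(146,294),"lime":(216,293)}
ov={c:optics.camera(c) for c in("top","side")}
for n,(u,v) in px.items():
    g=ground(u,v,"top",.02); y0=np.pi/2 if n in("lemon","lime") else 0
    for c in("top","side"):
        e=proj([g],c)[0]
        ds=[d for d in models.cut_out(n,c) if np.linalg.norm(np.array(d["position"])[::-1]*[640,480]-e)<25]
        if not ds: print(n,c,"none"); continue
        m=ds[0]["region"]; p,iou=fit(n,m,c,[g[0],g[1],y0],n not in("juice_cup","jigger"))
        print(n,c,np.round(p,4),round(iou,3),m.sum())
        k,_=cv2.findContours(cv2.resize(render(n,p,c),(640,480),interpolation=cv2.INTER_NEAREST),0,2); cv2.drawContours(ov[c],k,-1,(0,255,255),1)
a=cv2.resize(ov["top"][170:330,110:470],None,fx=2.2,fy=2.2);b=cv2.resize(ov["side"][130:380,220:390],None,fx=2,fy=2)
cv2.imwrite("pics/ovt.png",a);cv2.imwrite("pics/ovs.png",b)
E
```

```text
sour_board top [ 0.6312 -0.2325  0.1403] 0.971 5168
sour_board side [ 0.6305 -0.2324  0.1394] 0.98 5572
beer_board top [ 0.6118  0.2082 -0.0481] 0.976 5262
beer_board side [ 0.6111  0.2083 -0.0469] 0.972 2839
juice_cup top [ 0.4644 -0.322   0.0504] 0.894 575
juice_cup side [ 0.4647 -0.322   0.0592] 0.937 1011
jigger top none
jigger side [ 0.4541 -0.0136  0.0306] 0.818 402
opener top [ 4.591e-01 -1.617e-01 -2.000e-04] 0.529 675
opener side [ 0.4599 -0.1555 -0.0954] 0.459 701
lemon top [0.4347 0.3436 1.8632] 0.928 550
lemon side [0.435  0.3452 1.6709] 0.941 326
lime top [0.438  0.1762 1.5041] 0.886 265
lime side [0.4384 0.1766 1.6469] 0.78 169
```

View pics/ovt.png

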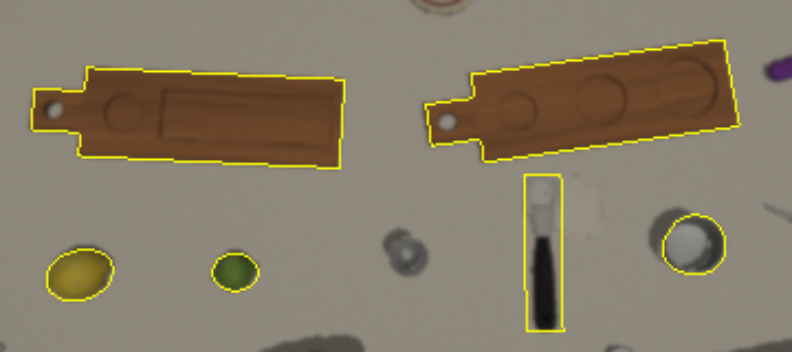

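View pics/ovs.png

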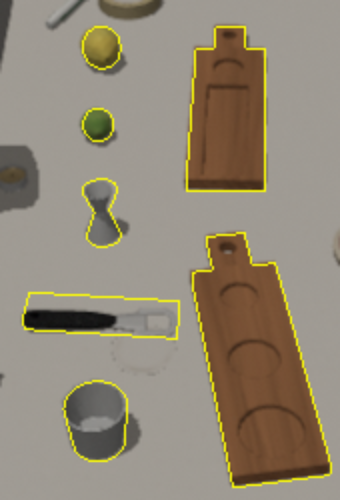

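```bash
cat > mv.py <<'E'
import numpy as np
from plant import *
SB=np.array([.6309,-.2325,.140]); BB=np.array([.6115,.2082,-.0476])
def well(b,y): return np.array([b[0]-y*np.sin(b[2]), b[1]+y*np.cos(b[2])])
def quat(phi,p):            # tool down, jaws along world angle phi; half-turn with the more central last joint
    best=None
    for k in(-1,1):
        t=(phi+k*np.pi/2)/2; q=[0,np.cos(t),np.sin(t),0]; j=arm.ik(p,q)
        if j is not None and(best is None or abs(j[5])<best[0]): best=(abs(j[5]),q)
    return best[1]
def pick(xy,phi,z,force,top=.15,opening=.085):
    p=[*xy,top]; q=quat(phi,p); arm.set_gripper(opening); arm.goto(p,q)
    arm.servo_line([*xy,z+.02],v=.2); arm.servo_line([*xy,z],v=.08)
    arm.set_gripper(0,force); g=read_finger_gap(); arm.servo_line([*xy,top],v=.2)
    print("gap",round(g,4),"lifted",round(read_finger_gap(),4),"t",round(read_time(),1))
def place(xy,phi,z,top=.15,opening=.085,over=.004,thr=3.):
    p=[*xy,top]; q=quat(phi,p); arm.goto(p,q); arm.servo_line([*xy,z+.008],v=.2); arm.hold(.2)
    f0=read_contact_force()[2]; h=z+.008
    while h>z-over:
        h-=.001; arm.servo_line([*xy,h],v=.03); f=read_contact_force()[2]-f0
        if f>thr: break
    e=read_eef_pos()
    print("seat z-nominal",round((h-z)*1000,1),"mm dF",round(f,1),"xy err",np.round((np.array(e[:2])-xy)*1000,1),"gap",round(read_finger_gap(),4))
    arm.set_gripper(opening); arm.servo_line([*xy,top],v=.2); print("t",round(read_time(),1))
E
python3 - <<'E'
from mv import *
print(read_time())
pick([.4645,-.322],SB[2],.018,40)
place(well(SB,-.095),SB[2],.028)
import cv2
cv2.imwrite("pics/a.png",cv2.resize(optics.camera("side")[130:400,190:440],None,fx=2,fy=2))
from fit import *
optics.camera("top")
for d in models.cut_out("opener","top"):
    m=d["region"]; v,u=np.nonzero(m)
    if u.mean()>430: continue
    W=np.array([ground(a,b,"top",.012)[:2] for a,b in zip(u,v)])
    for lo in np.linspace(W[:,0].min(),W[:,0].max(),8)[:-1]:
        s=W[(W[:,0]>=lo)&(W[:,0]<lo+.025)]; print(np.round([lo+.0125,s[:,1].min(),s[:,1].max(),(s[:,1].min()+s[:,1].max())/2],4))
    print(W.min(0),W.max(0))
E
```

```text
1.6
gap 0.0627 lifted 0.0625 t 5.6
seat z-nominal -0.0 mm dF 4.7 xy err [ 0.2 -0.3] gap 0.0624
t 10.3
[ 0.4867 -0.1737 -0.1493 -0.1615]
[ 0.4965 -0.1812 -0.1421 -0.1616]
[ 0.5063 -0.1813 -0.1421 -0.1617]
[ 0.5162 -0.1814 -0.1421 -0.1618]
[ 0.526  -0.1814 -0.1421 -0.1618]
[ 0.5358 -0.1814 -0.1422 -0.1618]
[ 0.5457 -0.1767 -0.1448 -0.1607]
[ 0.4741831  -0.18144839] [ 0.54298155 -0.14205711]
```

View pics/a.png

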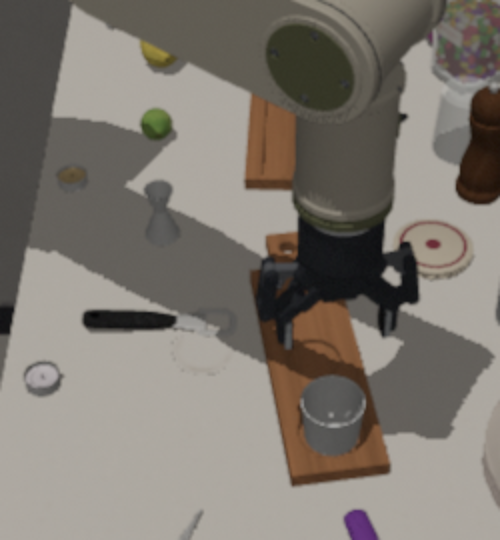

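The cup is in the largest well, and contact came exactly at nominal height. Next the jigger, then the lemon.

```bash
python3 - <<'E'
from mv import *
pick([.4541,-.0136],SB[2],.028,40)
place(well(SB,.003),SB[2],.038)
pick([.4348,.3442],1.83-np.pi/2,.007,35)
place(well(SB,.098),SB[2],.018,over=.003)
import cv2
from fit import *
cv2.imwrite("pics/b.png",cv2.resize(optics.camera("side")[130:400,190:440],None,fx=2,fy=2))
cv2.imwrite("pics/b2.png",cv2.resize(optics.camera("top")[150:350,250:500],None,fx=3,fy=3))
for y in(257,300,318): print(ground(357,y,"top",.015))
E
```

```text
gap 0.0367 lifted 0.0369 t 14.4
seat z-nominal -0.0 mm dF 6.4 xy err [ 0.1 -0.1] gap 0.0368
t 19.6
gap 0.0534 lifted 0.053 t 24.4
seat z-nominal 5.0 mm dF 5.3 xy err [0.3 0.3] gap 0.053
t 29.2
[ 0.5252752  -0.16405417  0.015     ]
[ 0.42074959 -0.16273479  0.015     ]
[ 0.37776359 -0.16219219  0.015     ]
```

View pics/b.png

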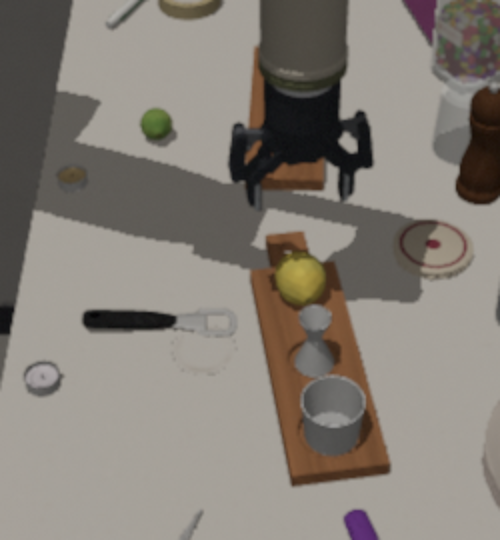

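View pics/b2.png

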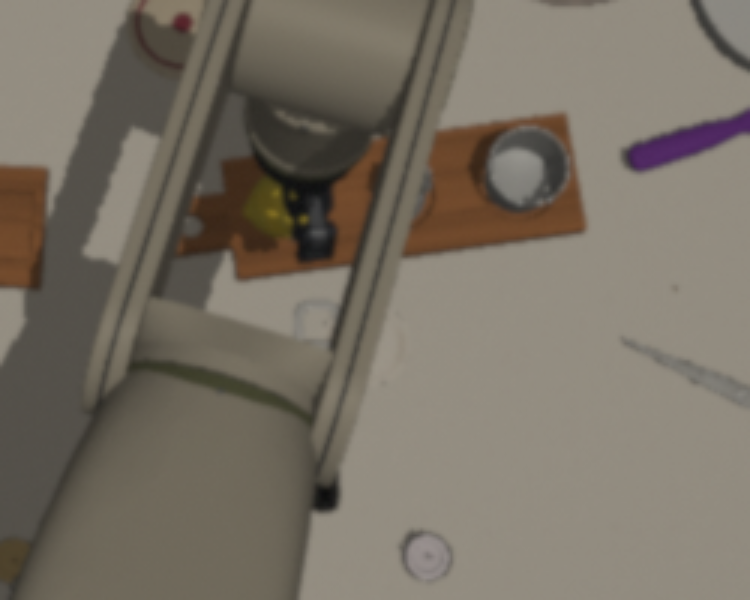

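```bash
python3 - <<'E'
from mv import *
from fit import *
arm.goto([.40,.15,.25],quat(0,[.40,.15,.25]))
im={c:optics.camera(c) for c in("top","side")}
W=lambda y:well(SB,y)
for n,y in(("juice_cup",-.095),("jigger",.003),("lemon",.098)):
    h,_=SH[n]; z=.01 if n!="lemon" else .042; SH[n]=(h,z); w=W(y); print(n,"well",np.round(w,4))
    for c in im:
        e=proj([[*w,z+.03]],c)[0]
        ds=[d for d in models.cut_out(n,c) if np.linalg.norm(np.array(d["position"])[::-1]*[640,480]-e)<30]
        if ds: p,i=fit(n,ds[0]["region"],c,[*w,SB[2]+np.pi/2],n=="lemon"); print(c,np.round(p,4),round(i,3))
    for c in im:
        k,_=cv2.findContours(cv2.resize(render(n,[*w,SB[2]+np.pi/2],c),(640,480),interpolation=cv2.INTER_NEAREST),0,2)
        cv2.imwrite
a=cv2.resize(im["top"][180:260,300:460],None,fx=4,fy=4); b=cv2.resize(im["side"][240:380,300:400],None,fx=3,fy=3)
o=np.zeros((a.shape[0]+0,0,3),np.uint8); cv2.imwrite("pics/c.png",a); cv2.imwrite("pics/c2.png",b)
E
```

```text
juice_cup well [ 0.6442 -0.3266]
top [ 0.6457 -0.3271  1.7087] 0.959
side [ 0.6441 -0.3266  1.7234] 0.948
jigger well [ 0.6305 -0.2295]
top [ 0.629  -0.2275  1.7407] 0.79
side [ 0.6298 -0.2287  1.7606] 0.777
lemon well [ 0.6172 -0.1355]
top [ 0.6194 -0.135   1.857 ] 0.927
side [ 0.6191 -0.1324  1.7372] 0.916
```

View pics/c.png

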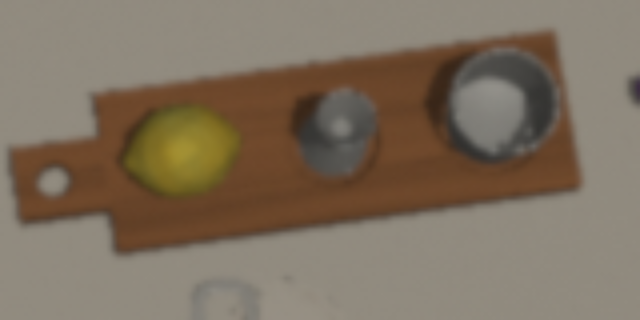

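View pics/c2.png

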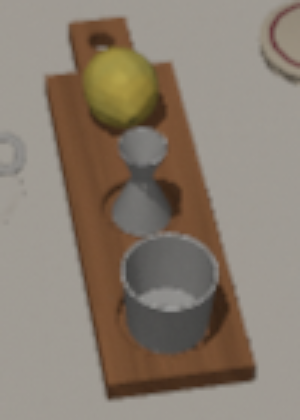

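All three stand in their wells: cup rim at (505,105) in the crop, jigger (340,130), lemon (180,150). The lemon met resistance at about 44 mm centre height. I'll probe its top gently with the closed fingers, which also helps it settle.

```bash
python3 - <<'E'
from mv import *
w=well(SB,.098); arm.set_gripper(0); p=[*w,.13]; arm.goto(p,quat(SB[2],p)); arm.servo_line([*w,.084],v=.15); arm.hold(.2)
f0=read_contact_force()[2]; h=.084; L=[]
while h>.062:
    h-=.001; arm.servo_line([*w,h],v=.03); f=read_contact_force()[2]-f0; L.append((round(h,3),round(f,1)))
    if f>8: break
print(L[-8:],read_eef_pos()); arm.servo_line([*w,.14],v=.2); print(read_time())
E
```

```text
[(0.077, np.float64(-0.8)), (0.076, np.float64(0.3)), (0.075, np.float64(-0.2)), (0.074, np.float64(0.2)), (0.073, np.float64(-0.2)), (0.072, np.float64(2.9)), (0.071, np.float64(6.1)), (0.07, np.float64(9.9))] [ 0.61872939 -0.13561877  0.07192889]
37.925
```

The lemon's top is at about 72 mm, so its centre is about 44 mm, in the stated 38–45 range, and it doesn't go lower under 10 N. Now the opener.

```bash
python3 - <<'E'
from mv import *
import cv2
pick([.459,-.1628],np.pi/2+.01,.010,40)
cv2.imwrite("pics/d.png",cv2.resize(optics.camera("side")[200:400,200:400],None,fx=3,fy=3))
E
```

```text
gap 0.04 lifted 0.0398 t 42.6
```

View pics/d.png

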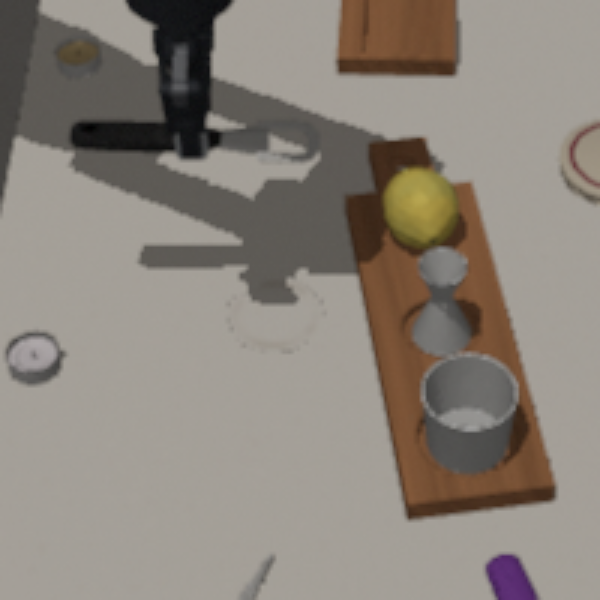

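The opener is held level and near its middle: ends at 72 and 320, fingers at 190. Next I place it, then the lime.

```bash
python3 - <<'E'
from mv import *
from fit import *
place(well(BB,-.04),BB[2],.020,over=.002)
pick([.4382,.1764],1.55-np.pi/2,.007,30)
place(well(BB,.098),BB[2],.017,over=.001)
arm.goto([.36,-.25,.35],quat(0,[.36,-.25,.35]))
im={c:optics.camera(c) for c in("top","side")}
for n,w,z,yaw in(("opener",well(BB,-.04),.01,BB[2]+np.pi/2),("lime",well(BB,.098),.032,BB[2]+np.pi/2),("lemon",well(SB,.098),.044,SB[2]+np.pi/2)):
    SH[n]=(SH[n][0],z); print(n,"well",np.round(w,4))
    for c in im:
        e=proj([[*w,z]],c)[0]
        ds=[d for d in models.cut_out(n,c) if np.linalg.norm(np.array(d["position"])[::-1]*[640,480]-e)<30]
        if ds: p,i=fit(n,ds[0]["region"],c,[*w,yaw]); print(c,np.round(p,4),round(i,3))
cv2.imwrite("pics/e.png",cv2.resize(im["top"][180:270,110:460],None,fx=2.2,fy=2.2))
cv2.imwrite("pics/e2.png",cv2.resize(im["side"][130:380,300:400],None,fx=2.4,fy=2.4))
E
```

```text
seat z-nominal -0.0 mm dF 6.0 xy err [0.1 0. ] gap 0.0398
t 48.2
gap 0.04 lifted 0.0395 t 51.7
seat z-nominal -0.0 mm dF 6.7 xy err [ 0.1 -0. ] gap 0.0397
t 56.9
opener well [0.6096 0.1682]
top [0.6061 0.1655 1.4575] 0.48
side [0.6088 0.183  1.5561] 0.374
lime well [0.6162 0.3061]
top [0.6166 0.3048 1.3285] 0.858
side [0.6155 0.3027 1.5861] 0.949
lemon well [ 0.6172 -0.1355]
side [ 0.6182 -0.1342  1.6971] 0.904
```

View pics/e.png

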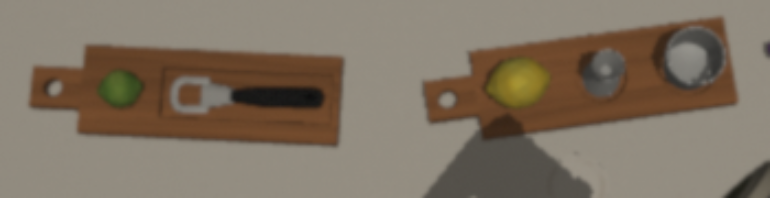

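View pics/e2.png

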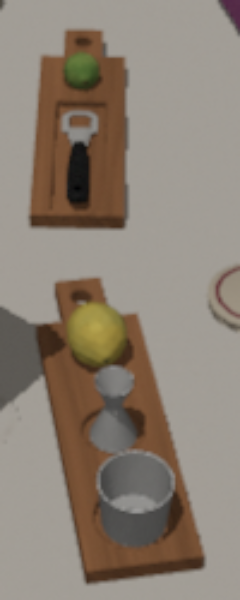

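Both boards are complete and every item is within its well. The lemon's measured height is in the stated seated range. Handing in.

```bash
python3 -c "
from plant import *
print(read_eef_pos(),read_time()); sign_off()"
```

```text
[ 0.36008733 -0.24989699  0.34991182] 59.6083
the job is handed in; nothing more can be done
```

Both boards are made up and handed in at about 60 s of the 131 s allowed, with the gripper raised clear of everything. I placed them in the order asked: cup, jigger, lemon, opener, lime. Each was lowered until it touched before I released it.

- **Cup, jigger, opener, lime:** each made contact at exactly the expected well-floor height. The final pictures from both cameras show all four in their wells, with the cup and jigger upright and the opener lying in the slot.
- **Lemon:** it sits with its centre about 44 mm above the board's underside, near the top of the stated 38–45 mm range. A gentle press of about 10 N from above did not move it lower. The cameras put it within 1–3 mm of the well centre.
- **Disagreements:** the jigger measured about 37 mm across the fingers instead of the stated 43 mm, and I didn't find out why. The outline fits for the opener were poor in both cameras because its outline isn't a plain block, so I judged its final position by eye and from the contact height.

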